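Unbar the gauge rack and take out the double-ended gauge

TASK

The gauges in the rack are held down by a bar that rests in two open brackets. Lift the bar out and lay it gently in the shallow wooden tray, then take the gauge with a wide plate at both ends out of the rack and lay it gently in the tray too, both lying flat on the tray's floor. Leave the gauge with a wide plate at only one end where it is in the rack.

Things in the scene. Friction and masses are not known exactly. Their poses are not given: they have to be found in the camera images.
- bar: Retaining bar, flat steel 24 (x) by 290 (y) by 10 mm, 0.4 kg; black upright grip plate mid-top, 14 (x) by 60 (y), from 10 to 52 above its underside. Origin: centre of underside, z up; starts 73 above the table. It rests in two open slots of the fixed rack (30 wide, at y +-135, horns to 91 above the table) and lifts straight up. The rack (120 by 300, turned a little) is square and centred under it.
- double_gauge: Wanted gauge: handle 110 (x) by 18 (y) by 24 (z) mm, a flat plate 34 long, 46 wide, 20 thick on each end; 178 long, 0.4 kg. Origin: middle of handle's underside, z up; plates flush below. It starts in one of the rack's 3 seats, 45 above the table, running across under the bar, 4 below it. Grip the free middle 58 of the handle; 50 clear either side, 33 below. Without the bar it lifts straight up.
- single_gauge: Other gauge, to be left in its seat: same handle, but a 46 wide plate on its +x end only. Origin: middle of handle's underside. The rack's seats are 70 apart along the bar, the middle one under its middle; they hold in any order both gauges and a spare handle without plates. Handles lie in notches of two saddles, 29 to 41 either side of the bar's centre line, 61 high; the rack's base is 12 thick.
- tray: Shallow wooden tray, fixed and turned a little, on the other side (left or right) of the robot from the rack: outside 256 (x) by 376 (y) mm, walls 8 thick, rim 30 above the table, empty. Origin: centre of underside, on the table; inner floor 240 by 360, 8 above the origin. Bar and gauge fit side by side, both along its y.
Things that resemble listed ones, but are neither listed nor needed, are in the scene too. What is shaped like the double_gauge but blue is not meant.

How it is judged:
By the outcome, as a careful person would: the job done as asked, in the order asked, and still so for the second after the job is handed in, with the robot touching nothing.
It also fails if it takes over 70 s, if anything falls off the work surface, if the arm or the gripper's body presses on something with over 40 N, if the wrist force passes 120 N, or if a joint passes its speed limit or range.

ROBOT

A 6-joint arm with a two-finger parallel gripper is mounted at the origin on the work surface. World frame = base frame: x ahead of the robot, y to its left, z up, the work surface at z = 0. Lengths are in m, angles in degrees, forces in N, time in s.
With the tool pointing down it reaches from about 0.325 to 0.775 m from the base axis. Payload 9.3 kg.
Tool frame: the origin (TCP) lies midway between the tips of the shut fingers; the grasp point (between the pads) lies 19 mm behind it (r.tcp_to_grasp is the distance from the TCP to the grasp point, in m); z points along the fingers, y is the line along which they close (so a half turn about z gives the same grasp; the last joint's range is limited). The gripper opens to 85 mm and grips with 20 to 120 N. Pads are 22 mm wide; open, the fingers measure 114 mm over their backs; the gripper's body (76 mm by 85 mm) begins 54 mm behind the grasp point. The pads swing forward as they close: fully open they stand 13 mm farther back than shut.
Start: joints at [-85.52, 14.817, 1.232, 76.415, 0, 81.257], TCP at [0.126, -0.535, 0.231] pointing down, gripper open.
Joint ranges: [-174.27, 174.27], [-52.1, 104.24], [-59.71, 78.15], [-110.17, 111.67], [-87.03, 83.33], [-180, 180]. Speed limits (degrees/s): [127.2, 127.2, 159.86, 180, 180, 180].

INTERFACE

Orientations are given as a 3x3 rotation matrix whose columns are the frame's x, y, z axes.
In Python, from cell import r gives the robot as it stands.
- The arm moves only by the tool apply_moves, never from a script. Its argument "series" is a list of rows, each a list of 3 entries, a list of its own where there are three numbers: the closure, from 0 (fully open) to 1 (shut), then the shift along the tool's x, y, z normalised to -1 to 1, where 1 is 20 cm, then the turn about the tool's z normalised to -1 to 1, where 1 is 180 degrees. A call has 1 to 20 rows; each row is the pose to reach, as a shift and turn from the pose commanded when the call began, along the tool's axes at that moment, turning the shorter way round; what a row does not reach only later rows make up. A row lasts 1/12 s, in which the tool goes at most 41.7 mm and 7.16 degrees, less where a joint would pass 70% of its speed; a pose out of reach is approached as far as the arm can. A call with a number of a shift or a turn outside -1 to 1 is refused whole. A call with a gripper value outside its range is refused whole. The fingers move at their own pace and stop on an object; "squeeze" is the grip in N (left out, the last holds). Time passes only in rows, so rows that repeat a pose let the fingers close. It gives the time, the measured TCP pose, the force, the opening and the grip force at its end, in the units of the state.
- r.get_obs(): the state, without advancing time (a new reading comes with each control period).
- r.read_camera(name): name is "scene" or "top" or "wrist"; returns (picture, depth): 480x640x3 uint8, red, green, blue; 480x640 float32, m along the optical axis (not along the pixel's ray), 0 where there is no reading.
- r.camera_model(name): a dict with "mtx" (3x3 intrinsics, pixels), "k1" (the pictures are not rectified: a ray, as slopes to the right and down, at radius r is drawn at 1 + k1 r^2 times it, then the intrinsics apply), "position" and "attitude" of the camera in the world. Camera axes: x right, y up, looking along -z (the intrinsics and any distortion apply to the point x, -y, -z); pixel columns grow to the right and rows downward; lengths in m; the calibration is good to about 2 mm. A picture is of the moment at which its call begins: read the wrist's pose just before it. camera_model takes no time and is no camera call; for the wrist camera it gives the pose at the moment of the call.
- r.hand_in(): hands the job in; it is judged then, once.
The state is a dict: "time_s": time; "q": joint angles; "qd": joint speeds; "tau": joint torques, N m; "tool_pos": TCP position; "tool_rot": TCP orientation; "contact_force": force on the tool from outside, world axes, zero at the start; "ft_torque": the same for the moment, N m; "width": finger opening in m; "grasp_force": force on a finger pad.
Only numpy, scipy, OpenCV 4.12 (cv2) and the standard library are available. Lean on these libraries where they do the work, as an engineer would, in place of code of your own. Each camera call takes 0.05 s, during which the arm holds its last target. There are 200 camera calls.

## Working session

There is one attempt and no reset: what is moved stays moved. The work goes in short steps, Python scripts to look and compute and a tool call to move; the robot and the scene stay as the last step left them, time stands still between calls to the robot, and variables do not carry over. Pictures are saved under pics/ and viewed, at most 10 in all, crops included, and the job is handed in when it is done.

Besides the shell and the picture viewer there is one more tool, called after "Emit:" as name(argument=value, ...), one argument or row to a line, values as JSON. apply_moves: Moves the arm, as the interface text tells. Scaled input: -1 to 1 covers 20 cm each way for a shift and 180 degrees each way for a turn. Its arguments: {"type":"object","properties":{"series":{"type":"array","items":{"type":"array"}},"squeeze":{"type":"number"}},"required":["series"]}

```bash
mkdir -p pics; ls; cat > h.py <<'E'
import numpy as np, cv2
from cell import r
def grab(n):
    m=r.camera_model(n); im,d=r.read_camera(n); return im,d,m
def pts(d,m):
    K=np.array(m["mtx"]);k=m["k1"]
    v,u=np.mgrid[:480,:640].astype(float)
    D=np.array([k,0,0,0,0],float)
    n=cv2.undistortPoints(np.stack([u.ravel(),v.ravel()],1)[:,None],K,D)[:,0].reshape(480,640,2)
    P=np.stack([n[...,0]*d,-n[...,1]*d,-d],-1)
    return P@np.array(m["attitude"]).T+np.array(m["position"])
def save(n,im): cv2.imwrite("pics/"+n,im[...,::-1])
E
python3 - <<'E'
from h import *
for n in("top","scene"):
    im,d,m=grab(n); save(n+"1.png",im); np.savez(n+"1.npz",im=im,d=d,P=pts(d,m)); print(n,m)
print(r.get_obs())
E
```

```text
pics
top {'mtx': array([[620.16312368,   0.        , 312.11878088],
       [  0.        , 620.16312368, 243.09601368],
       [  0.        ,   0.        ,   1.        ]]), 'k1': 0.07618229217748693, 'position': array([0.35958863, 0.02088783, 1.26683005]), 'attitude': array([[ 0.00142493,  0.99824733, -0.05916287],
       [-0.99993398,  0.0020969 ,  0.01129746],
       [ 0.01140172,  0.05914287,  0.99818441]])}
scene {'mtx': array([[451.7894747 ,   0.        , 328.2568799 ],
       [  0.        , 451.7894747 , 235.02854306],
       [  0.        ,   0.        ,   1.        ]]), 'k1': -0.10834882605884898, 'position': array([ 0.85470094, -0.29763804,  0.78308737]), 'attitude': array([[ 0.57920712, -0.66324015,  0.47395319],
       [ 0.81510891,  0.46350726, -0.34750321],
       [ 0.01079734,  0.5875998 ,  0.80907966]])}
{'time_s': 0.1, 'q': array([-8.55195514e+01,  1.48492953e+01,  1.19297523e+00,  7.64159837e+01,
       -9.08607617e-04,  8.12559764e+01]), 'qd': array([-0.03661972, -0.14836235,  0.10797686, -0.01900454,  0.05008261,
        0.07542325]), 'tau': array([ 4.81744384e-03, -5.56691980e+01,  3.45073378e+01,  1.15786135e-02,
       -1.46839729e-04,  2.19265225e-06]), 'tool_pos': array([ 0.12578551, -0.53515581,  0.23070217]), 'tool_rot': array([[ 9.73481288e-01,  2.28766624e-01, -1.14390990e-04],
       [ 2.28766585e-01, -9.73480493e-01,  1.25684327e-03],
       [ 1.76166393e-04, -1.24968224e-03, -9.99999204e-01]]), 'contact_force': array([ 0.34136412, -1.23936819,  1.08638914]), 'ft_torque': array([-0.04143462, -0.0719927 , -0.05751892]), 'grasp_force': 0.0, 'width': 0.08533301651100675}
```

View pics/top1.png

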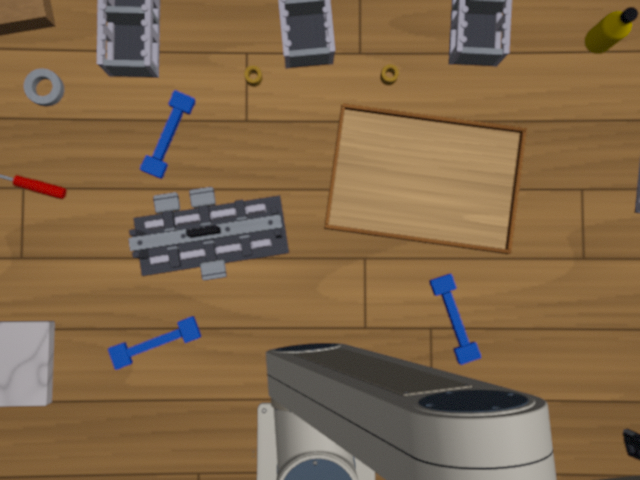

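View pics/scene1.png

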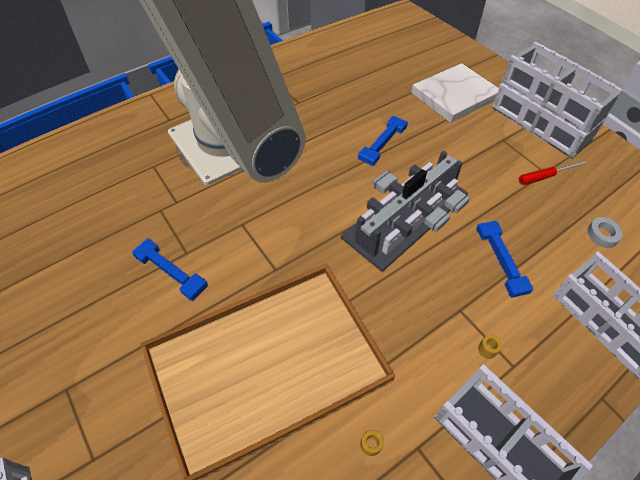

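Top view: the rack is on the robot's left, with the bar from (131,243) to (282,224) and its black grip at (203,231). The tray is on the right, centred near (425,180).

Grey gauge plates show at (166,203), (202,197) and (213,270). The (202,197) and (213,270) pair lies square across the bar's middle, so the middle seat should hold the double gauge and the (166,203) seat the single one. The three blue ones on the table are decoys. I'll confirm this in an enlarged crop and measure the poses.

```bash
python3 - <<'E'
from h import *
f=np.load("top1.npz"); im,d,P=f["im"],f["d"],f["P"]
X,Y,Z=P[...,0],P[...,1],P[...,2]
roi=np.zeros((480,640),bool); roi[180:290,110:300]=1
def rect(mask):
    p=np.float32(np.stack([X[mask],Y[mask]],1)); return mask.sum(),cv2.minAreaRect(p),np.median(Z[mask])
for lo,hi in((.077,.09),(.108,.135)): print(lo,rect(roi&(Z>lo)&(Z<hi)))
# plates z ~ .065
m=(roi&(Z>.055)&(Z<.0745)).astype(np.uint8)
n,l,s,c=cv2.connectedComponentsWithStats(m)
for i in range(1,n):
    if s[i,4]>40: print("blob",s[i],c[i],rect(l==i)[1:])
# tray : rim & interior
roi=np.zeros((480,640),bool); roi[90:265,310:540]=1
m=roi&(Z>.02)&(Z<.04); print("rim",rect(m))
m=roi&(Z>.004)&(Z<.04);print("tray",rect(m))
print("table z",np.median(Z[100:115,380:380+60]), "floor",np.median(Z[150:210,380:470]))
a=cv2.resize(im[175:295,110:310],(800,480),interpolation=cv2.INTER_CUBIC); save("crop1.png",a)
E
```

```text
0.077 (np.int64(1721), ((0.44895774126052856, 0.2113528847694397), (0.05394221842288971, 0.29071521759033203), 9.101243019104004), np.float64(0.08205291592552233))
0.108 (np.int64(269), ((0.449354887008667, 0.21171528100967407), (0.014350897632539272, 0.05879978835582733), 9.224956512451172), np.float64(0.12297856251677897))
blob [175 187  40  40 789] [199.40050697 205.84030418] (((0.5042905807495117, 0.23499813675880432), (0.07015124708414078, 0.07784345746040344), 82.76531219482422), np.float64(0.063849249220705))
blob [145 192  35  41 774] [164.56330749 211.00129199] (((0.4934215843677521, 0.29802265763282776), (0.059362467378377914, 0.0806131511926651), 81.58096313476562), np.float64(0.0639651166900731))
blob [234 200  13  22 203] [240.49261084 210.17241379] (((0.49393922090530396, 0.14680403470993042), (0.040852032601833344, 0.018844563513994217), 9.837309837341309), np.float64(0.06741646871185103))
blob [247 205  18   8 106] [255.53773585 208.26415094] (((0.49945518374443054, 0.11807945370674133), (0.011733951047062874, 0.034645725041627884), 8.854586601257324), np.float64(0.05
[... 692 characters left out ...]
659407824277878), (0.011981429532170296, 0.03462275490164757), 7.7578816413879395), np.float64(0.05969910647380605))
blob [150 244  31  24 351] [168.7008547  256.82336182] (((0.4032268822193146, 0.2932075262069702), (0.04369421303272247, 0.0553601011633873), 8.392292976379395), np.float64(0.06535866663685908))
rim (np.int64(2811), ((0.5658571720123291, -0.22131632268428802), (0.3769391179084778, 0.2587994635105133), 82.24451446533203), np.float64(0.028317255711871603))
tray (np.int64(22061), ((0.5712924599647522, -0.22286909818649292), (0.35799819231033325, 0.46834102272987366), 0.14259746670722961), np.float64(0.007890497089366955))
table z -0.00047539224369652633 floor 0.007088023618997741
```

View pics/crop1.png

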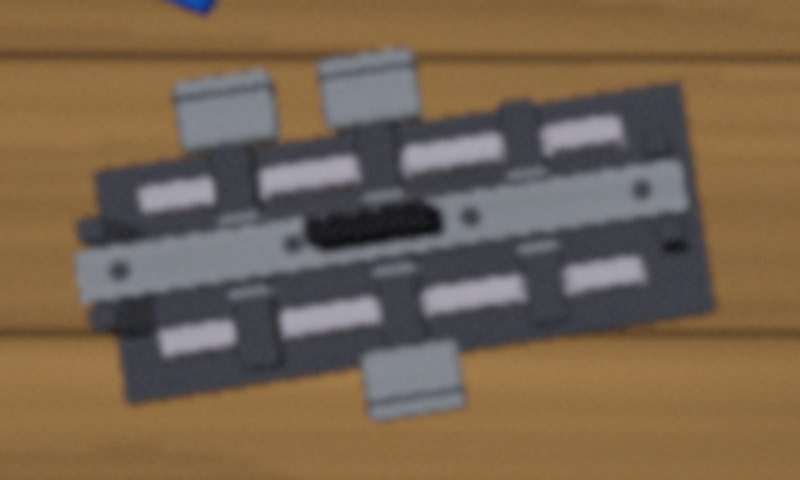

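The crop confirms it. The middle seat shows plates on both sides of the bar at crop (370,90) and (413,380), so that is the double gauge. The left seat shows a plate at (225,110) only, so that is the single gauge. The right seat holds the plain handle. Poses:

| Thing | Position | Yaw |
|---|---|---|
| Bar | (0.449, 0.2115) | 9.15° |
| Tray | (0.566, -0.221) | -7.8° |

Next I'll plan the moves towards the bar.

```bash
cat >> h.py <<'E'
def plan(*wps):
    """waypoints (x,y,z,yaw of tool x in deg), tool down; prints shift and turn for each call"""
    o=r.get_obs(); p=np.array(o["tool_pos"]); R=np.array(o["tool_rot"]); a=np.degrees(np.arctan2(R[1,0],R[0,0]))
    print("now",p.round(4),round(a,2))
    for x,y,z,b in wps:
        c,s=np.cos(np.radians(a)),np.sin(np.radians(a))
        d=np.array([x,y,z])-p; t=-((b-a+180)%360-180)
        print((np.array([c*d[0]+s*d[1],s*d[0]-c*d[1],-d[2]])/.2).round(3),round(t/180,4)); p=np.array([x,y,z]);a=b
E
python3 - <<'E'
from h import *
plan((.30,-.42,.231,40),(.42,-.25,.231,60),(.46,-.06,.231,80),(.455,.1,.231,99),(.449,.2115,.2,99.15))
E
```

```text
now [ 0.1258 -0.5352  0.2307] 13.22
[ 0.98  -0.361 -0.001] -0.1488
[ 1.006 -0.265 -0.   ] -0.1111
[ 0.923 -0.302 -0.   ] -0.1111
[ 0.784 -0.164 -0.   ] -0.1056
[0.555 0.058 0.155] -0.0008
```

Emit:
apply_moves(
  series=[
    [0,[0.98,-0.36,0],-0.15],
    [0,[0.98,-0.36,0],-0.15],
    [0,[0.98,-0.36,0],-0.15],
    [0,[0.98,-0.36,0],-0.15],
    [0,[0.98,-0.36,0],-0.15],
    [0,[0.98,-0.36,0],-0.15],
    [0,[0.98,-0.36,0],-0.15],
  ],
)

```text
time_s: 0.68
tool_pos: [0.3019, -0.4189, 0.2312]
tool_rot: [[0.761, 0.649, -0.0], [0.649, -0.761, 0.0], [0.0, -0.0, -1.0]]
contact_force: [-0.7, -0.6, 0.8]
width: 0.0848
grasp_force: 0.0
```

Emit:
apply_moves(
  series=[
    [0,[1,-0.26,0],-0.11],
    [0,[1,-0.26,0],-0.11],
    [0,[1,-0.26,0],-0.11],
    [0,[1,-0.26,0],-0.11],
    [0,[1,-0.26,0],-0.11],
    [0,[1,-0.26,0],-0.11],
  ],
)

```text
time_s: 1.18
tool_pos: [0.4213, -0.2476, 0.2313]
tool_rot: [[0.497, 0.868, 0.001], [0.868, -0.497, 0.001], [0.002, -0.0, -1.0]]
contact_force: [0.3, -0.6, 0.3]
width: 0.0856
grasp_force: 0.0
```

Emit:
apply_moves(
  series=[
    [0,[0.92,-0.3,0],-0.11],
    [0,[0.92,-0.3,0],-0.11],
    [0,[0.92,-0.3,0],-0.11],
    [0,[0.92,-0.3,0],-0.11],
    [0,[0.92,-0.3,0],-0.11],
    [0,[0.92,-0.3,0],-0.11],
  ],
)

```text
time_s: 1.68
tool_pos: [0.4593, -0.0595, 0.2313]
tool_rot: [[0.174, 0.985, 0.0], [0.985, -0.174, 0.001], [0.001, -0.0, -1.0]]
contact_force: [-0.1, -0.7, 0.3]
width: 0.0854
grasp_force: 0.0
```

Emit:
apply_moves(
  series=[
    [0,[0.78,-0.16,0],-0.105],
    [0,[0.78,-0.16,0],-0.105],
    [0,[0.78,-0.16,0],-0.105],
    [0,[0.78,-0.16,0],-0.105],
    [0,[0.78,-0.16,0],-0.105],
    [0,[0.78,-0.16,0],-0.105],
    [0,[0.78,-0.16,0],-0.105],
    [0,[0.78,-0.16,0],-0.105],
  ],
)

```text
time_s: 2.35
tool_pos: [0.4556, 0.0954, 0.2311]
tool_rot: [[-0.149, 0.989, -0.0], [0.989, 0.149, -0.0], [-0.0, -0.0, -1.0]]
contact_force: [0.6, 0.6, -0.1]
width: 0.0852
grasp_force: 0.0
```

```bash
python3 - <<'E'
from h import *
im,d,m=grab("wrist"); P=pts(d,m); save("w1.png",im); X,Y,Z=P[...,0],P[...,1],P[...,2]
near=(np.hypot(X-.449,Y-.2115)<.17)
for lo,hi in((.11,.135),(.078,.088)):
    k=near&(Z>lo)&(Z<hi)
    if k.sum()>20:print(k.sum(),cv2.minAreaRect(np.float32(np.stack([X[k],Y[k]],1))),np.median(Z[k]))
plan((.449,.2115,.19,99.15),(.449,.2115,.091,99.15))
E
```

```text
2578 ((0.45102474093437195, 0.20994959771633148), (0.014442835934460163, 0.05692458897829056), 9.432774543762207) 0.1254421753020542
6298 ((0.46631568670272827, 0.15873634815216064), (0.052938736975193024, 0.18176262080669403), 3.7095680236816406) 0.08375560965965942
now [0.4556 0.0953 0.2312] 98.58
[0.579 0.054 0.206] -0.0032
[0.    0.    0.495] -0.0
```

View pics/w1.png

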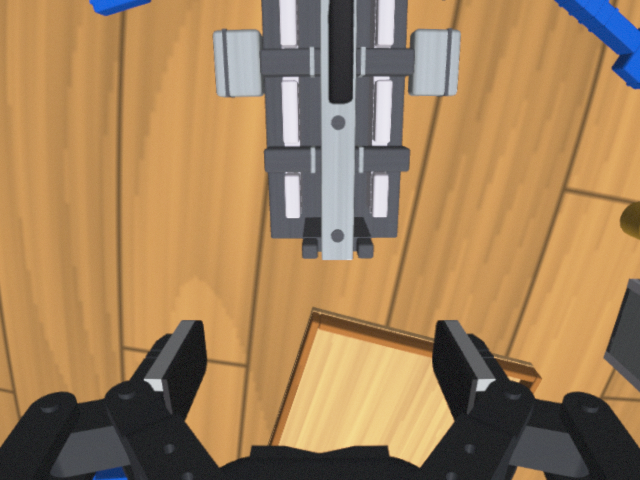

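The wrist view shows the bar's black grip at (341,50). The double gauge has plates at (238,63) and (436,63), and the plain handle is at y≈158. The grip is centred at about (0.450, 0.211), so I'm going down on it.

Emit:
apply_moves(
  series=[
    [0,[0.577,0.058,0.2],-0.004],
    [0,[0.577,0.058,0.2],-0.004],
    [0,[0.577,0.058,0.2],-0.004],
    [0,[0.577,0.058,0.2],-0.004],
    [0.3,[0.577,0.058,0.45],-0.004],
    [0.3,[0.577,0.058,0.6],-0.004],
    [0.3,[0.577,0.058,0.7],-0.004],
    [0.3,[0.577,0.058,0.7],-0.004],
    [0.3,[0.577,0.058,0.7],-0.004],
  ],
)

```text
time_s: 3.15
tool_pos: [0.4494, 0.2116, 0.0912]
tool_rot: [[-0.162, 0.987, -0.002], [0.987, 0.162, -0.001], [-0.0, -0.002, -1.0]]
contact_force: [0.7, 0.1, 0.2]
width: 0.0596
grasp_force: 0.0
```

Emit:
apply_moves(
  series=[
    [1,[0,0,0],0],
    [1,[0,0,0],0],
    [1,[0,0,0],0],
    [1,[0,0,0],0],
    [1,[0,0,0],0],
    [1,[0,0,0],0],
    [1,[0,0,0],0],
    [1,[0,0,0],0],
    [1,[0,0,0],0],
    [1,[0,0,0],0],
  ],
  squeeze=50,
)

```text
time_s: 3.98
tool_pos: [0.4501, 0.2128, 0.0926]
tool_rot: [[-0.164, 0.987, 0.003], [0.987, 0.164, 0.0], [-0.0, 0.003, -1.0]]
contact_force: [0.0, -1.5, 6.8]
width: 0.0136
grasp_force: 49.7
```

Emit:
apply_moves(
  series=[
    [1,[0,0,-0.04],0],
    [1,[0,0,-0.1],0],
    [1,[0,0,-0.18],0],
    [1,[0,0,-0.27],0],
    [1,[0,0,-0.37],0],
    [1,[0,0,-0.47],0],
    [1,[0,0,-0.57],0],
    [1,[0,0,-0.65],0],
    [1,[0,0,-0.7],0],
    [1,[0,0,-0.7],0],
  ],
)

```text
time_s: 4.82
tool_pos: [0.4497, 0.213, 0.2334]
tool_rot: [[-0.164, 0.986, 0.003], [0.986, 0.164, 0.001], [0.0, 0.003, -1.0]]
contact_force: [-0.3, -0.3, -3.6]
width: 0.0132
grasp_force: 49.3
```

```bash
python3 - <<'E'
from h import *
a=np.radians(-7.76); c,s=np.cos(a),np.sin(a)
t=lambda x,y:(.566+c*x-s*y,-.2213+s*x+c*y)
b=t(-.06,0);g=t(.045,0);print(b,g)
im,d,m=grab("top"); save("top2.png",im)
plan((.46,.04,.231,93),(.49,-.12,.231,88),(*b,.20,82.24),(*b,.04,82.24))
E
```

```text
(np.float64(0.5065494592179245), np.float64(-0.21319856798345005)) (np.float64(0.6105879055865565), np.float64(-0.22737607401241247))
now [0.4494 0.2129 0.2319] 99.46
[-0.861 -0.09   0.004] 0.0359
[-0.807  0.108 -0.   ] 0.0278
[-0.463  0.099  0.155] 0.032
[0.  0.  0.8] -0.0
```

View pics/top2.png

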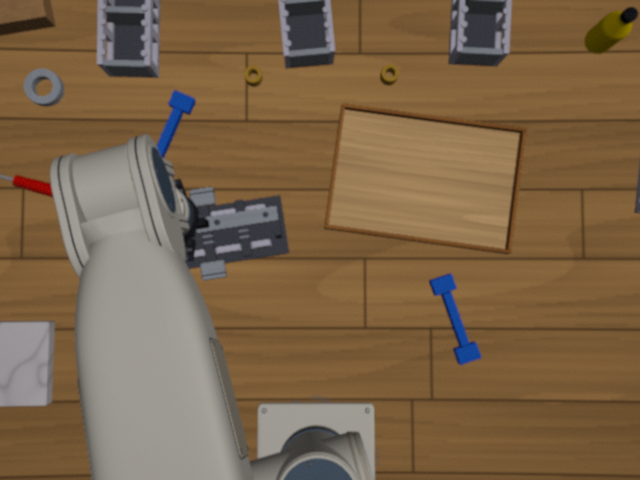

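The bar is lifted out, visible above the rack at about (240,217), and the gauges stayed put. I'm carrying it to the tray.

Emit:
apply_moves(
  series=[
    [1,[-0.12,-0.01,0],0.005],
    [1,[-0.27,-0.03,0],0.012],
    [1,[-0.42,-0.04,0],0.018],
    [1,[-0.57,-0.06,0],0.024],
    [1,[-0.72,-0.075,0],0.03],
    [1,[-0.86,-0.09,0],0.036],
  ],
)

```text
time_s: 5.37
tool_pos: [0.4589, 0.0387, 0.2299]
tool_rot: [[-0.051, 0.999, -0.002], [0.999, 0.051, 0.0], [0.0, -0.002, -1.0]]
contact_force: [-0.2, 1.1, -4.0]
width: 0.0134
grasp_force: 49.1
```

Emit:
apply_moves(
  series=[
    [1,[-0.15,0.02,0],0.005],
    [1,[-0.3,0.04,0],0.01],
    [1,[-0.45,0.06,0],0.016],
    [1,[-0.6,0.08,0],0.022],
    [1,[-0.72,0.1,0],0.026],
    [1,[-0.8,0.11,0],0.028],
  ],
)

```text
time_s: 5.87
tool_pos: [0.4898, -0.1207, 0.2296]
tool_rot: [[0.039, 0.999, -0.002], [0.999, -0.039, 0.001], [0.0, -0.002, -1.0]]
contact_force: [-0.0, 0.9, -2.7]
width: 0.0135
grasp_force: 49.1
```

Emit:
apply_moves(
  series=[
    [1,[-0.1,0.02,0.04],0.01],
    [1,[-0.22,0.05,0.08],0.018],
    [1,[-0.34,0.075,0.12],0.026],
    [1,[-0.43,0.09,0.15],0.032],
    [1,[-0.46,0.1,0.15],0.032],
    [1,[-0.46,0.1,0.15],0.032],
    [1,[-0.46,0.1,0.15],0.032],
  ],
)

```text
time_s: 6.45
tool_pos: [0.5062, -0.2107, 0.2005]
tool_rot: [[0.136, 0.991, -0.001], [0.991, -0.136, 0.001], [0.001, -0.002, -1.0]]
contact_force: [-1.1, 0.2, -3.9]
width: 0.0131
grasp_force: 49.1
```

```bash
python3 - <<'E'
from h import *
plan((.5065,-.2132,.20,82.24),(.5065,-.2132,.032,82.24))
print(r.get_obs()["contact_force"],r.get_obs()["width"])
im,d,m=grab("wrist"); P=pts(d,m); save("w2.png",im);X,Y,Z=P[...,0],P[...,1],P[...,2]
k=(Z>.165)&(Z<.205)&(d>.02)&(np.hypot(X-.5065,Y+.2132)<.2)
v,u=np.nonzero(k); 
for y in np.linspace(-.4,0,17):
    q=k&(abs(Y-y)<.012)
    if q.sum()>10: print(round(y,3),q.sum(),np.median(X[q]).round(4),np.median(Z[q]).round(4))
E
```

```text
now [ 0.5062 -0.2107  0.2005] 82.16
[-0.012  0.003  0.003] -0.0004
[0.   0.   0.84] -0.0
[-1.07644454  0.16477896 -3.93793927] 0.013133770988841498
-0.3 28 0.4995 0.1912
-0.275 736 0.496 0.1916
-0.25 16 0.4889 0.1916
-0.2 707 0.5173 0.1916
-0.175 3592 0.512 0.1919
-0.15 4084 0.5152 0.1917
-0.125 4629 0.5186 0.1917
-0.1 3940 0.5213 0.1918
```

Emit:
apply_moves(
  series=[
    [1,[-0.01,0,0.1],0],
    [1,[-0.01,0,0.25],0],
    [1,[-0.01,0,0.4],0],
    [1,[-0.01,0,0.55],0],
    [1,[-0.01,0,0.66],0],
    [1,[-0.01,0,0.75],0],
    [1,[-0.01,0,0.8],0],
    [1,[-0.01,0,0.83],0],
    [1,[-0.01,0,0.84],0],
    [1,[-0.01,0,0.85],0],
    [1,[-0.01,0,0.855],0],
    [1,[-0.01,0,0.86],0],
    [1,[-0.01,0,0.86],0],
  ],
)

```text
time_s: 7.58
tool_pos: [0.5066, -0.2133, 0.0298]
tool_rot: [[0.136, 0.991, 0.001], [0.991, -0.136, -0.001], [-0.0, 0.001, -1.0]]
contact_force: [0.0, -0.3, -4.2]
width: 0.0135
grasp_force: 49.1
```

Emit:
apply_moves(
  series=[
    [1,[0,0,0.004],0],
    [1,[0,0,0.008],0],
    [1,[0,0,0.012],0],
    [1,[0,0,0.012],0],
    [1,[0,0,0.012],0],
  ],
)

```text
time_s: 8.0
tool_pos: [0.5065, -0.2133, 0.0276]
tool_rot: [[0.136, 0.991, 0.001], [0.991, -0.136, -0.001], [-0.0, 0.001, -1.0]]
contact_force: [-2.1, 1.3, 6.6]
width: 0.0132
grasp_force: 50.6
```

Emit:
apply_moves(
  series=[
    [0.6,[0,0,-0.005],0],
    [0.6,[0,0,-0.005],0],
    [0.6,[0,0,-0.005],0],
    [0.6,[0,0,-0.005],0],
    [0.6,[0,0,-0.005],0],
    [0.6,[0,0,-0.1],0],
    [0.6,[0,0,-0.3],0],
    [0.6,[0,0,-0.5],0],
    [0.6,[0,0,-0.7],0],
    [0.6,[0,0,-0.9],0],
    [0.6,[0,0,-0.98],0],
    [0.6,[0,0,-0.98],0],
  ],
)

```text
time_s: 9.0
tool_pos: [0.5078, -0.214, 0.2275]
tool_rot: [[0.136, 0.991, 0.006], [0.991, -0.136, -0.004], [-0.003, 0.007, -1.0]]
contact_force: [-0.4, -0.8, -0.9]
width: 0.034
grasp_force: 0.0
```

```bash
python3 - <<'E'
from h import *
plan((.49,-.12,.225,100),(.46,.04,.225,140),(.42,.14,.225,189.3))
E
```

```text
now [ 0.5078 -0.214   0.2275] 82.17
[ 0.453 -0.152  0.012] -0.0991
[ 0.814 -0.009 -0.   ] -0.2222
[ 0.475  0.254 -0.   ] -0.2739
```

Emit:
apply_moves(
  series=[
    [0,[0.45,-0.15,0],-0.1],
    [0,[0.45,-0.15,0],-0.1],
    [0,[0.45,-0.15,0],-0.1],
    [0,[0.45,-0.15,0],-0.1],
  ],
)

```text
time_s: 9.33
tool_pos: [0.4878, -0.1172, 0.2223]
tool_rot: [[-0.183, 0.983, -0.001], [0.983, 0.183, 0.001], [0.001, -0.001, -1.0]]
contact_force: [-0.0, -0.3, -0.1]
width: 0.0805
grasp_force: 0.0
```

Emit:
apply_moves(
  series=[
    [0,[0.81,0,0],-0.22],
    [0,[0.81,0,0],-0.22],
    [0,[0.81,0,0],-0.22],
    [0,[0.81,0,0],-0.22],
    [0,[0.81,0,0],-0.22],
    [0,[0.81,0,0],-0.22],
    [0,[0.81,0,0],-0.22],
  ],
)

```text
time_s: 9.92
tool_pos: [0.4605, 0.0397, 0.2222]
tool_rot: [[-0.765, 0.644, -0.001], [0.644, 0.765, -0.0], [0.0, -0.001, -1.0]]
contact_force: [0.5, -0.3, 0.3]
width: 0.0854
grasp_force: 0.0
```

```bash
python3 - <<'E'
from h import *
plan((.525,.215,.225,189.3))
E
```

```text
now [0.4605 0.0397 0.2222] 139.91
[ 0.318  0.878 -0.014] -0.2744
```

Emit:
apply_moves(
  series=[
    [0,[0.32,0.88,0],-0.274],
    [0,[0.32,0.88,0],-0.274],
    [0,[0.32,0.88,0],-0.274],
    [0,[0.32,0.88,0],-0.274],
    [0,[0.32,0.88,0],-0.274],
    [0,[0.32,0.88,0],-0.274],
    [0,[0.32,0.88,0],-0.274],
    [0,[0.32,0.88,0],-0.274],
    [0,[0.32,0.88,0],-0.274],
  ],
)

```text
time_s: 10.67
tool_pos: [0.5256, 0.2145, 0.2221]
tool_rot: [[-0.989, -0.151, -0.001], [-0.151, 0.989, -0.0], [0.001, -0.0, -1.0]]
contact_force: [-0.8, -0.1, -0.6]
width: 0.0855
grasp_force: 0.0
```

```bash
python3 - <<'E'
from h import *
im,d,m=grab("wrist"); P=pts(d,m); save("w3.png",im); X,Y,Z=P[...,0],P[...,1],P[...,2]
a=np.radians(9.3); dx,dy=X-.45,Y-.211
lx=np.cos(a)*dx+np.sin(a)*dy; ly=-np.sin(a)*dx+np.cos(a)*dy
k=(abs(lx)<.1)&(abs(ly)<.03)&(Z>.058)&(Z<.078)
print(k.sum(),cv2.minAreaRect(np.float32(np.stack([X[k],Y[k]],1))),np.median(Z[k]))
h=k&(abs(lx)<.025)
print("handle",h.sum(),cv2.minAreaRect(np.float32(np.stack([X[h],Y[h]],1))),np.median(Z[h]))
plan((.45,.211,.15,189.3),(.45,.211,.04,189.3))
E
```

```text
10818 ((0.45511317253112793, 0.21184204518795013), (0.1690114438533783, 0.059874530881643295), 9.372537612915039) 0.06611043874207134
handle 1811 ((0.45005694031715393, 0.2118304818868637), (0.04970241338014603, 0.018052607774734497), 8.6531343460083) 0.0697226132069309
now [0.5255 0.2145 0.2224] -171.33
[0.376 0.04  0.362] -0.0035
[-0.    0.    0.55] -0.0
```

View pics/w3.png

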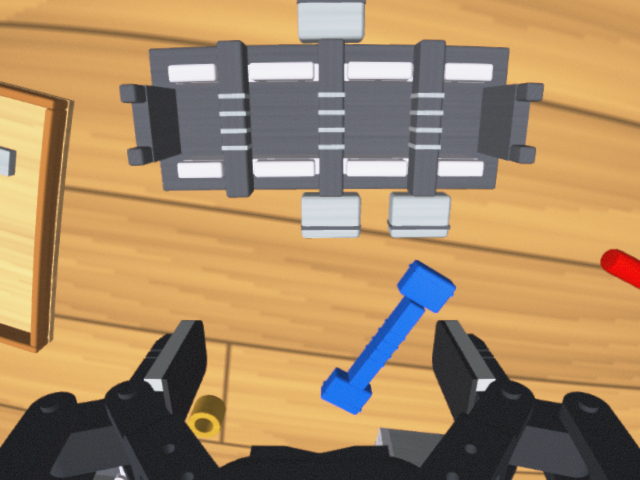

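The wrist view now shows the bare rack with three handles. The double gauge is in the middle, with plates at (331,20) and (331,215). The single gauge is on the right, with one plate at (419,215), and the plain handle is on the left. The gauge's handle is at (0.450, 0.2118), so I'll go down on it half open.

Emit:
apply_moves(
  series=[
    [0.5,[0.375,0.043,0.1],-0.003],
    [0.5,[0.375,0.043,0.3],-0.003],
    [0.5,[0.375,0.043,0.4],-0.003],
    [0.5,[0.375,0.043,0.4],-0.003],
    [0.5,[0.375,0.043,0.4],-0.003],
    [0.5,[0.375,0.043,0.55],-0.003],
    [0.5,[0.375,0.043,0.7],-0.003],
    [0.5,[0.375,0.043,0.82],-0.003],
    [0.5,[0.375,0.043,0.89],-0.003],
    [0.5,[0.375,0.043,0.91],-0.003],
    [0.5,[0.375,0.043,0.91],-0.003],
  ],
)

```text
time_s: 11.63
tool_pos: [0.452, 0.212, 0.0418]
tool_rot: [[-0.986, -0.165, 0.001], [-0.165, 0.986, 0.0], [-0.002, 0.0, -1.0]]
contact_force: [-1.1, 0.3, -0.1]
width: 0.0424
grasp_force: 0.0
```

Emit:
apply_moves(
  series=[
    [1,[0,0,0],0],
    [1,[0,0,0],0],
    [1,[0,0,0],0],
    [1,[0,0,0],0],
    [1,[0,0,0],0],
    [1,[0,0,0],0],
    [1,[0,0,0],0],
  ],
  squeeze=50,
)

```text
time_s: 12.22
tool_pos: [0.4515, 0.2121, 0.0428]
tool_rot: [[-0.986, -0.167, 0.004], [-0.167, 0.986, 0.001], [-0.004, -0.0, -1.0]]
contact_force: [2.4, -0.4, 5.3]
width: 0.0173
grasp_force: 49.2
```

The fingertips are about 2 mm below the gauge's underside, which would hit the tray floor first, so I'm regripping 8 mm higher.

Emit:
apply_moves(
  series=[
    [0.7,[0,0,0],0],
    [0.7,[0,0,0],0],
    [0.7,[0,0,0],0],
    [0.7,[0,0,-0.03],0],
    [0.7,[0,0,-0.04],0],
    [0.7,[0,0,-0.04],0],
    [1,[0,0,-0.04],0],
    [1,[0,0,-0.04],0],
    [1,[0,0,-0.04],0],
    [1,[0,0,-0.04],0],
    [1,[0,0,-0.04],0],
    [1,[0,0,-0.04],0],
  ],
  squeeze=60,
)

```text
time_s: 13.22
tool_pos: [0.45, 0.212, 0.0494]
tool_rot: [[-0.986, -0.167, 0.001], [-0.167, 0.986, 0.0], [-0.001, 0.0, -1.0]]
contact_force: [0.1, -0.2, 6.6]
width: 0.0168
grasp_force: 58.6
```

Emit:
apply_moves(
  series=[
    [1,[0,0,-0.04],0],
    [1,[0,0,-0.1],0],
    [1,[0,0,-0.18],0],
    [1,[0,0,-0.28],0],
    [1,[0,0,-0.4],0],
    [1,[0,0,-0.52],0],
    [1,[0,0,-0.64],0],
    [1,[0,0,-0.74],0],
    [1,[0,0,-0.8],0],
    [1,[0,0,-0.8],0],
  ],
)

```text
time_s: 14.05
tool_pos: [0.4504, 0.2121, 0.2114]
tool_rot: [[-0.986, -0.167, 0.003], [-0.167, 0.986, 0.001], [-0.003, 0.0, -1.0]]
contact_force: [-0.6, 0.1, -4.4]
width: 0.0167
grasp_force: 59.5
```

```bash
python3 - <<'E'
from h import *
plan((.47,.04,.21,152),(.53,-.12,.21,112),(.6106,-.2274,.18,82.24),(.6106,-.2274,.02,82.24))
E
```

```text
now [0.4504 0.2121 0.2114] -170.37
[ 0.047 -0.865  0.007] 0.209
[-0.64  -0.566 -0.   ] 0.2222
[-0.649  0.172  0.15 ] 0.1653
[0.  0.  0.8] -0.0
```

Emit:
apply_moves(
  series=[
    [1,[0.005,-0.1,0],0.025],
    [1,[0.01,-0.24,0],0.06],
    [1,[0.02,-0.38,0],0.095],
    [1,[0.03,-0.52,0],0.13],
    [1,[0.04,-0.66,0],0.165],
    [1,[0.045,-0.78,0],0.19],
    [1,[0.05,-0.86,0],0.21],
  ],
)

```text
time_s: 14.63
tool_pos: [0.4681, 0.0387, 0.2077]
tool_rot: [[-0.879, 0.477, -0.002], [0.477, 0.879, -0.0], [0.002, -0.001, -1.0]]
contact_force: [0.8, -0.1, -5.1]
width: 0.0171
grasp_force: 59.6
```

Emit:
apply_moves(
  series=[
    [1,[-0.1,-0.09,0],0.035],
    [1,[-0.21,-0.18,0],0.07],
    [1,[-0.32,-0.28,0],0.105],
    [1,[-0.43,-0.38,0],0.14],
    [1,[-0.53,-0.47,0],0.175],
    [1,[-0.6,-0.53,0],0.205],
    [1,[-0.64,-0.57,0],0.222],
  ],
)

```text
time_s: 15.22
tool_pos: [0.5277, -0.1223, 0.2072]
tool_rot: [[-0.366, 0.931, -0.002], [0.931, 0.366, 0.001], [0.001, -0.002, -1.0]]
contact_force: [-0.7, 0.0, -3.4]
width: 0.0165
grasp_force: 59.6
```

Emit:
apply_moves(
  series=[
    [1,[-0.12,0.03,0],0.03],
    [1,[-0.26,0.07,0],0.065],
    [1,[-0.4,0.1,0.05],0.1],
    [1,[-0.52,0.14,0.1],0.13],
    [1,[-0.61,0.16,0.13],0.155],
    [1,[-0.65,0.17,0.15],0.165],
    [1,[-0.65,0.17,0.15],0.165],
    [1,[-0.65,0.17,0.15],0.165],
  ],
)

```text
time_s: 15.88
tool_pos: [0.6069, -0.2281, 0.1771]
tool_rot: [[0.136, 0.991, -0.003], [0.991, -0.136, 0.002], [0.001, -0.003, -1.0]]
contact_force: [-1.2, 0.2, -3.7]
width: 0.0167
grasp_force: 59.6
```

```bash
python3 - <<'E'
from h import *
plan((.6106,-.2274,.18,82.24),(.6106,-.2274,.0164,82.24))
im,d,m=grab("wrist"); P=pts(d,m); save("w4.png",im);X,Y,Z=P[...,0],P[...,1],P[...,2]
k=(d>.02)&(Z>.17)&(Z<.21)&(np.hypot(X-.61,Y+.2274)<.11)
for y in np.arange(-.32,-.1,.02):
    q=k&(abs(Y-y)<.01)
    if q.sum()>10: print(round(y,3),q.sum(),X[q].min().round(3),X[q].max().round(3),np.median(Z[q]).round(4))
k=(Z>.014)&(Z<.022)&(abs(X-.51)<.05)&(Y<-.02)&(Y>-.4)
print("bar",cv2.minAreaRect(np.float32(np.stack([X[k],Y[k]],1))),k.sum())
E
```

```text
now [ 0.6069 -0.2281  0.1771] 82.21
[ 0.006  0.018 -0.014] -0.0002
[0.    0.    0.818] -0.0
-0.28 877 0.584 0.614 0.1876
-0.26 1838 0.592 0.613 0.1972
-0.24 2177 0.595 0.615 0.1974
-0.22 5288 0.586 0.63 0.1975
-0.2 3013 0.601 0.622 0.1974
-0.18 4478 0.593 0.638 0.1966
-0.16 9434 0.592 0.641 0.1934
-0.14 4650 0.595 0.641 0.1933
bar ((0.48375391960144043, -0.2031019628047943), (0.3057551980018616, 0.07469392567873001), 82.04066467285156) 9748
```

View pics/w4.png

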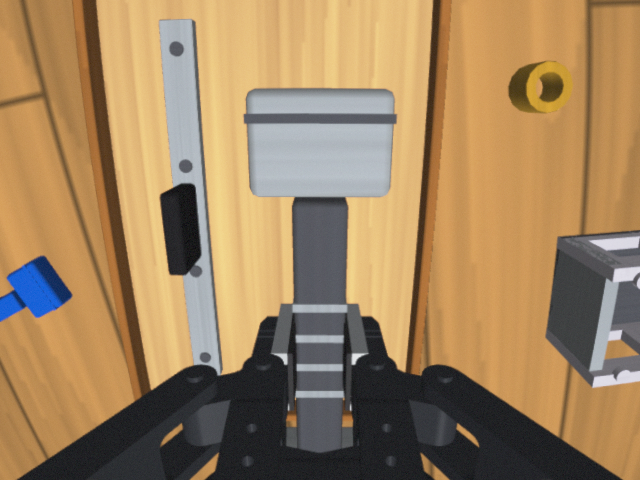

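The wrist view shows the gauge held level, with its plate at (320,143), and the bar lying flat to the left at (190,190) with clear floor between them. I'm lowering it.

Emit:
apply_moves(
  series=[
    [1,[0.006,0.018,0.08],0],
    [1,[0.006,0.018,0.2],0],
    [1,[0.006,0.018,0.34],0],
    [1,[0.006,0.018,0.48],0],
    [1,[0.006,0.018,0.6],0],
    [1,[0.006,0.018,0.7],0],
    [1,[0.006,0.018,0.76],0],
    [1,[0.006,0.018,0.785],0],
    [1,[0.006,0.018,0.795],0],
    [1,[0.006,0.018,0.8],0],
    [1,[0.006,0.018,0.805],0],
    [1,[0.006,0.018,0.805],0],
  ],
)

```text
time_s: 16.93
tool_pos: [0.6117, -0.2277, 0.0189]
tool_rot: [[0.136, 0.991, 0.001], [0.991, -0.136, -0.001], [-0.001, 0.001, -1.0]]
contact_force: [0.2, 0.7, -3.9]
width: 0.0168
grasp_force: 59.6
```

Emit:
apply_moves(
  series=[
    [1,[0,0,0.004],0],
    [1,[0,0,0.008],0],
    [1,[0,0,0.012],0],
    [1,[0,0,0.016],0],
    [1,[0,0,0.016],0],
  ],
)

```text
time_s: 17.35
tool_pos: [0.6112, -0.2276, 0.0145]
tool_rot: [[0.136, 0.991, -0.0], [0.991, -0.136, 0.0], [0.0, -0.0, -1.0]]
contact_force: [-0.2, -0.5, -3.8]
width: 0.0166
grasp_force: 59.6
```

Emit:
apply_moves(
  series=[
    [1,[0,0,0.003],0],
    [1,[0,0,0.006],0],
    [1,[0,0,0.009],0],
    [1,[0,0,0.012],0],
    [1,[0,0,0.012],0],
    [1,[0,0,0.012],0],
  ],
)

```text
time_s: 17.85
tool_pos: [0.6113, -0.2276, 0.0125]
tool_rot: [[0.136, 0.991, 0.0], [0.991, -0.136, -0.0], [-0.0, 0.0, -1.0]]
contact_force: [-1.4, 1.0, -0.1]
width: 0.0167
grasp_force: 60.1
```

Emit:
apply_moves(
  series=[
    [1,[0,0,0.002],0],
    [1,[0,0,0.002],0],
    [0.6,[0,0,0],0],
    [0.6,[0,0,0],0],
    [0.6,[0,0,0],0],
    [0.6,[0,0,0],0],
    [0.6,[0,0,-0.05],0],
    [0.6,[0,0,-0.2],0],
    [0.6,[0,0,-0.4],0],
    [0.6,[0,0,-0.6],0],
    [0.6,[0,0,-0.8],0],
    [0.6,[0,0,-0.98],0],
    [0.6,[0,0,-0.98],0],
    [0.6,[0,0,-0.98],0],
  ],
)

```text
time_s: 19.02
tool_pos: [0.6122, -0.228, 0.2118]
tool_rot: [[0.136, 0.991, 0.005], [0.991, -0.136, -0.003], [-0.002, 0.005, -1.0]]
contact_force: [-0.3, -0.5, -1.3]
width: 0.0341
grasp_force: 0.0
```

Emit:
apply_moves(
  series=[
    [0.6,[-0.95,0.0,-0.3],0],
    [0.6,[-0.95,0.0,-0.3],0],
    [0.6,[-0.95,0.0,-0.3],0],
    [0.6,[-0.95,0.0,-0.3],0],
    [0.6,[-0.95,0.0,-0.3],0],
    [0.6,[-0.95,0.0,-0.3],0],
    [0.6,[-0.95,0.0,-0.3],0],
  ],
)

```text
time_s: 19.6
tool_pos: [0.5846, -0.4178, 0.2667]
tool_rot: [[0.139, 0.99, -0.001], [0.99, -0.139, 0.001], [0.001, -0.002, -1.0]]
contact_force: [-0.4, 0.4, 0.2]
width: 0.0342
grasp_force: 0.0
```

```bash
python3 - <<'E'
from h import *
im,d,m=grab("scene"); save("s2.png",im); P=pts(d,m);X,Y,Z=P[...,0],P[...,1],P[...,2]
a=np.radians(-7.76);dx,dy=X-.566,Y+.2213
lx=np.cos(a)*dx+np.sin(a)*dy; ly=-np.sin(a)*dx+np.cos(a)*dy
for n,c,w,h in(("bar",-.06,.016,.018),("gauge",.045,.03,.031)):
  for y in(-.13,-.08,-.05,0,.05,.08,.13):
    q=(abs(lx-c)<w)&(abs(ly-y)<.01)&(Z>.0125)&(Z<.07)
    if q.sum()>5: print(n,y,q.sum(),np.median(Z[q]).round(4),np.median(lx[q]).round(3))
E
```

```text
bar -0.13 155 0.0182 -0.058
bar -0.08 153 0.0177 -0.058
bar -0.05 154 0.0183 -0.057
bar 0 232 0.0452 -0.052
bar 0.05 142 0.0179 -0.057
bar 0.08 140 0.0182 -0.057
bar 0.13 132 0.0186 -0.057
gauge -0.08 352 0.0278 0.049
gauge -0.05 204 0.0296 0.049
gauge 0 160 0.0313 0.05
gauge 0.05 216 0.0291 0.05
gauge 0.08 290 0.0278 0.051
```

View pics/s2.png

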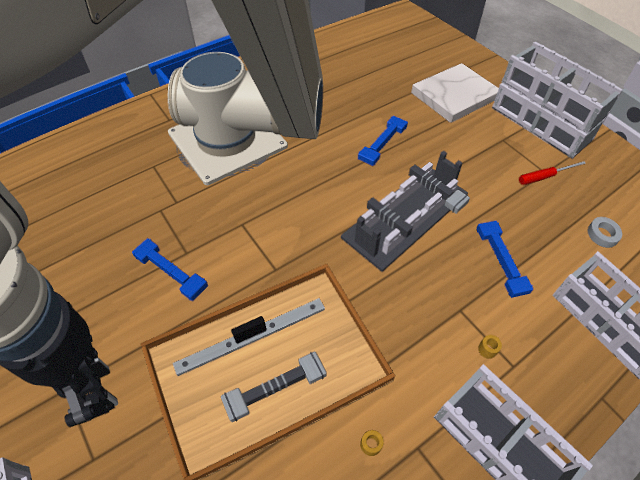

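The scene view shows the bar at (250,335) and the double gauge at (275,385), both flat on the tray floor with tops at about 18 mm and 28 mm. The single gauge at (455,200) and the plain handle are still in the rack, and the robot is clear.

```bash
python3 -c "
from cell import r
print(r.hand_in())"
```

```text
the job is handed in; nothing more can be done
None
```

The bar and the double gauge are lying flat in the tray, the single gauge is still in its rack seat, and the job was handed in at about 20 s on the robot's clock.

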